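Slide the cup shuttle to the blue stop

ROBOT

A 7-joint arm with a two-finger parallel gripper is mounted at the origin on the work surface. World frame = base frame: x ahead of the robot, y to its left, z up, the work surface at z = 0. Lengths are in mm, angles in degrees, forces in N, time in s.
With the tool pointing down it reaches from about 400 to 875 mm from the base axis. Payload 19.3 kg.
Tool frame: the origin (TCP) lies midway between the tips of the shut fingers; the grasp point (between the pads) lies 19 mm behind it (arm.grasp_offset is the y of the grasp point in the tool frame, in mm); y points along the fingers, x is the direction in which the jaws open and shut, and the axes are right-handed (so a half turn about y gives the same grasp; the last joint's range is limited). The gripper opens to 85 mm and grips with 20 to 120 N. Pads are 22 mm wide; open, the fingers measure 114 mm over their backs; the gripper's body (76 mm by 85 mm) begins 54 mm behind the grasp point. The pads swing forward as they close: fully open they stand 13 mm farther back than shut.
Start: joints at [61.524, 29.874, -2.08, 91.645, 1.215, 58.505, -6.463], TCP at [258.697, -568.938, 231.291] pointing down, gripper open.
Joint ranges: [-166.77, 166.77], [-17.47, 122.26], [-85.68, 81.53], [9.62, 139.38], [-72.42, 252.41], [9.2, 110.78], [-144.41, 144.41]. Speed limits (degrees/s): [108.29, 108.29, 136.94, 136.94, 172.46, 172.46, 172.46].

INTERFACE

Orientations are given as [roll, pitch, yaw] about the fixed x, y, z axes, in that order (R = Rz(yaw) Ry(pitch) Rx(roll)).
In Python, from workcell import sensors, eyes, close_job, arm gives the robot as it stands. The module is installed in compiled form; this text tells all that it offers.
- The arm moves only by the tool apply_moves, never from a script. Its argument "steps" is one flat list of numbers, 5 for each row, row after row: the gripper's target within -1 to 1 (fully open at 1, half-way at 0, shut at -1), then the shift along the tool's x, y, z in m, then the turn about the tool's y in degrees. In form: [hand, tx, ty, tz, roll, hand, tx, ty, tz, roll, ...]. A call has 1 to 8 rows; each row is the pose to reach, as a shift and turn from the pose measured when the call began, along the tool's axes at that moment; what a row does not reach only later rows make up. A row lasts 1/8 s, in which the tool goes at most 62.5 mm and 10.7 degrees, less where a joint would pass 70% of its speed; a pose out of reach is approached as far as the arm can. A call with a gripper value outside its range is refused whole. The fingers move at their own pace and stop on an object; "newtons" is the grip in N (left out, the last holds). Time passes only in rows, so rows that repeat a pose let the fingers close. It gives the time, the measured TCP pose, the force and the opening at its end, in the units of the state.
- sensors.state(): the state, without advancing time (a new reading comes with each control period).
- eyes.get_image(name): name is "scene" or "top" or "wrist"; returns a dict with "color" (420x560x3 uint8, red, green, blue), "fx", "fy", "cx", "cy" (pixels), "view" (4x4, takes a point from world to camera coordinates); the wrist camera has in their place "mount" (4x4, takes a point from camera to tool coordinates, whose origin is the TCP and whose axes are the tool frame's). Camera axes: x right, y down, z forward; pixel columns grow to the right and rows downward; lengths in mm; the calibration is good to about 2 mm. The wrist camera is an equidistant fisheye: a pixel r from the principal point sees the ray r / f radians off the axis. A picture is of the moment at which its call begins: read the wrist's pose just before it. There is no depth.
- close_job(): hands the job in, once; it reports no verdict.
The state is a dict: "clock": time; "joint_pos": joint angles; "joint_vel": joint speeds; "joint_torque": joint torques, N m; "eef_pos": TCP position; "tool_rot": TCP orientation; "wrist_force": force on the tool from outside, world axes, zero at the start; "ft_torque": the same for the moment, N m; "opening": finger opening in mm.
Only numpy, scipy, OpenCV 4.12 (cv2) and the standard library are available. Lean on these libraries where they do the work, as an engineer would, in place of code of your own. Each camera call takes 0.05 s, during which the arm holds its last target. There are 200 camera calls.

TASK

Bring the shuttle with its glass cup fully home against the blue end stop of its rail, under the feeder spout there: with closed fingertips press the red pad in the shuttle's middle right down to free the brake, keep it pressed while you push the shuttle along until it meets the blue stop, then let the pad spring up and move clear. Nothing is gripped or lifted; never force the shuttle along with the brake on, do not touch the glass cup, and leave the loose things around it where they stand.

Things in the scene. Friction and masses are not known exactly. Their poses are not given: they have to be found in the camera images.
- rail: Fixed dosing fixture on a grey 3 mm mat. Origin on the table under the rail's middle; y runs along the rail, x across it away from the robot. Aluminium rail 350 mm long, 40 wide, top 23 mm up. Two alike black and orange feeders, 145 mm tall, stand at y = +90 and -90, x = 180 to 310 mm; their steel spouts reach back to x = 108 mm, 95 to 119 mm above the table.
- shuttle (a joint): Position of the shuttle along the rail's y axis, m: 0 in the middle, +0.09 hard against the stop at the +y end, -0.09 hard against the one at the -y end. Braked unless the pad is pressed: the brake slips only at about 10 to 16 N; freed, the shuttle moves with 1 to 2 N and stays where it is left.
- shuttle_mid (a point): Centre of the shuttle's top face, 55 mm above the table. Aluminium block 110 mm along the rail, 90 across; in its middle a well 64 mm along the rail by 50 across, its bottom the red pad, its walls solid, to be pushed from inside. When fully home this point lies 70 mm horizontally from stop_blue.
- pad (a joint): How far the red pad is pressed, m: 0 up (brake holds), 0.006 fully down. The brake lets go within the first millimetre. A spring pushes it up: 10 N to start it, 12.5 N fully down.
- pad_top (a point): Centre of the upper face of the red pad (47 mm across the rail x 61 mm along it, white dot in the middle), 47 mm above the table when up (8 mm below the block's top), 41 mm when fully down.
- cup: Glass cup clamped on the shuttle, 120 mm from the shuttle's middle on the side away from the robot (rail +x). 58 mm across the rim, 50 mm tall, foot 37 mm and rim 87 mm above the table; origin at the centre of its underside. It rides with the shuttle, and is not to be touched.
- stop_blue: Blue end stop of the rail, a fixed block 70 mm across the rail x 30 mm along it, top 45 mm above the table, with a dark screw head to 51 mm. Origin at its centre on the table surface, 160 mm from the rail's middle, at the +y or the -y end of the rail.
- stop_white: White end stop, the same block at the other end of the rail: the wrong one.
- jar: Bystander, leave it alone: small amber glass jar, 40 mm diameter, 60 mm tall, between the two feeders. Origin at the centre of its underside.
- spare_cup: Bystander, leave it alone: loose spare glass cup, 58 mm across the rim, 50 mm tall, beside one rail end. Origin at the centre of its underside.
- bottle: Bystander, leave it alone: white plastic bottle with blue cap, 50 mm diameter, 100 mm tall, beside the other rail end. Origin at the centre of its underside.
- spatula: Bystander, leave it alone: spatula with black handle, 150 mm long, lying flat on the robot's side of the rail. Its origin lies on its underside, midway along.
- boat: Bystander, leave it alone: white square weighing tray, 65 x 65 x 18 mm, on the robot's side of the rail. Origin at the centre of its underside.
- weight: Bystander, leave it alone: brass calibration weight with knob, 36 mm diameter, 50 mm tall, past one end of the rail. Origin at the centre of its underside.
- stopper: Bystander, leave it alone: green glass stopper with a 36 mm head, 30 mm tall, past one end of the rail. Origin at the centre of its underside.
Things that resemble listed ones, but are neither listed nor needed, are in the scene too. There is more than one size of the stop_blue; the job needs the middle-sized.

How it is judged:
By the outcome, as a careful person would: the job done as asked, in the order asked, and still so for the second after the job is handed in, with the robot touching nothing.
It also fails if it takes over 34 s, if anything falls off the work surface, if the arm or the gripper's body presses on something with over 40 N, if the wrist force passes 120 N, or if a joint passes its speed limit or range.

## Working session

There is one attempt and no reset: what is moved stays moved. The work goes in short steps, Python scripts to look and compute and a tool call to move; the robot and the scene stay as the last step left them, time stands still between calls to the robot, and variables do not carry over. Pictures are saved under pics/ and viewed, about 8 in all and at most 12, crops included, and the job is handed in when it is done.

Besides the shell and the picture viewer there is one more tool, called after "Emit:" by a JSON object that holds its "method" and its "body". apply_moves: Moves the arm, as the interface text tells. Its arguments: {"type":"object","properties":{"steps":{"type":"array"},"newtons":{"type":"number"}},"required":["steps"]}

```bash
mkdir -p pics
cat > h.py <<'E'
import numpy as np, cv2
from workcell import sensors, eyes, arm
from scipy.spatial.transform import Rotation as Rn
def shot(name,fn=None):
    s=sensors.state(); d=eyes.get_image(name)
    if fn: cv2.imwrite('pics/'+fn,d['color'][:,:,::-1])
    return s,d
def ray(d,u,v):
    r=np.linalg.inv(np.array(d['view'])); c=r[:3,3]
    return c, r[:3,:3]@np.array([(u-d['cx'])/d['fx'],(v-d['cy'])/d['fy'],1.])
def onz(d,u,v,z):
    c,r=ray(d,u,v); return c+r*(z-c[2])/r[2]
def proj(d,p):
    q=np.array(d['view'])@np.append(p,1); return d['fx']*q[0]/q[2]+d['cx'],d['fy']*q[1]/q[2]+d['cy']
E
python3 - <<'E'
from h import *
s,d=shot('top','top1.png'); s,e=shot('scene','scene1.png')
np.savez('cams.npz',top=np.array(d['view']),scene=np.array(e['view']))
for k in s: print(k,np.round(s[k],2))
for q in(d,e): print(q['fx'],q['cx'],q['cy'],np.linalg.inv(np.array(q['view']))[:3,3])
E
```

```text
clock 0.05
joint_pos [61.52 29.91 -2.08 91.67  1.21 58.51 -6.46]
joint_vel [ 0.01  0.    0.1  -0.    0.    0.09  0.03]
joint_torque [ 1.000e-02 -9.294e+01  1.990e+00 -3.710e+01  2.000e-02  1.000e-02
  0.000e+00]
eef_pos [ 258.57 -568.65  230.74]
tool_rot [-9.000e+01  6.000e-02 -6.555e+01]
wrist_force [ 0.16 -0.15  0.74]
ft_torque [ 0.02 -0.02  0.07]
opening 85.29
490.678717844836 284.22130223729874 211.20832826519415 [ 422.52884547  -17.73904198 1359.82264003]
401.2367172666767 286.32192335990527 207.0110308936512 [ 991.99705501 -430.01040142  682.30690789]
```

View pics/top1.png

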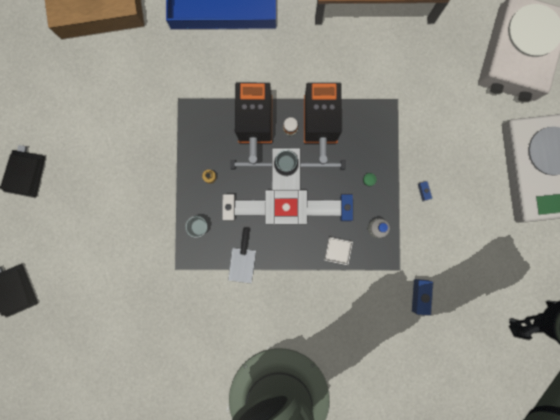

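View pics/scene1.png

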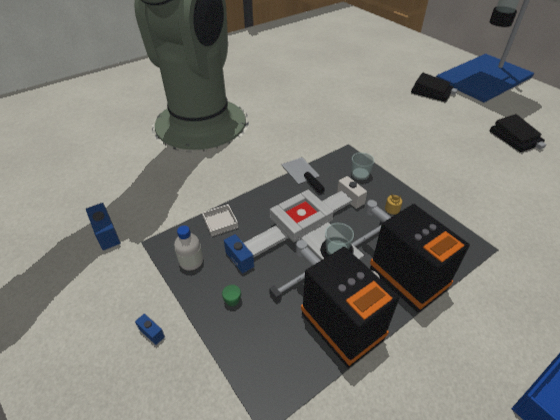

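The top view shows the rail with red pad at (286,207), blue stop at (347,207) on the right (world −y) and white stop at (229,207). The blue candidates are (347,207) on the rail end, a small loose one at (425,190) and a large loose one at (423,297). The one on the rail is fixed to the rail and looks middle-sized, so it fits; I'll confirm this in a crop and measure.

Run:
```python
from h import *
s,d=shot('top'); s,e=shot('scene')
im=d['color']; crop=im[90:310,170:440,::-1]; cv2.imwrite('pics/crop1.png',cv2.resize(crop,(795,648)[:2] if 0 else (736,600),interpolation=cv2.INTER_CUBIC))
hs=cv2.cvtColor(im,cv2.COLOR_RGB2HSV)
def blobs(m,z,t,n=25):
    k,l,st,c=cv2.connectedComponentsWithStats(m)
    for i in range(1,k):
        if st[i,4]>=n:
            r=cv2.minAreaRect(np.argwhere(l==i)[:,::-1].astype(np.float32)); a=onz(d,*c[i],z)
            print(t,np.round(c[i],1),st[i,4],np.round(a,1),'size px',np.round(r[1],1),'mm/px %.2f'%((np.linalg.inv(d['view'])[2,3]-z)/d['fx']),r[2])
blobs(cv2.inRange(hs,(105,120,40),(125,255,255)),45,'blue')
red=cv2.inRange(hs,(0,150,100),(6,255,255))|cv2.inRange(hs,(172,150,100),(180,255,255)); blobs(red,47,'red')
w=cv2.inRange(hs,(0,0,190),(180,40,255)); w[:195]=0;w[220:]=0; blobs(w,45,'white',15)
# scene red
h2=cv2.cvtColor(e['color'],cv2.COLOR_RGB2HSV)
r2=cv2.inRange(h2,(0,150,100),(6,255,255))|cv2.inRange(h2,(172,150,100),(180,255,255))
cs,_=cv2.findContours(r2,cv2.RETR_EXTERNAL,cv2.CHAIN_APPROX_SIMPLE)
for c in cs:
    if cv2.contourArea(c)>100:
        m=cv2.moments(c); u,v=m['m10']/m['m00'],m['m01']/m['m00']; print('scene red',u,v,onz(e,u,v,47))
b2=cv2.inRange(h2,(105,120,40),(125,255,255))
```

```text
blue [219.   12.8] 2865 [1055.8  155.3   45. ] size px [ 27. 108.] mm/px 2.68 90.0
blue [423.5 185.5] 31 [ 572.3 -395.4   45. ] size px [6. 5.] mm/px 2.68 90.0
blue [426.1 195.1] 32 [ 546.  -401.6   45. ] size px [7. 6.] mm/px 2.68 90.0
blue [346.3 206.9] 214 [ 516.3 -186.2   45. ] size px [24. 10.] mm/px 2.68 90.0
blue [382.6 227. ] 51 [ 461.3 -282.5   45. ] size px [6. 7.] mm/px 2.68 90.0
blue [423.5 296.5] 284 [ 275.7 -387.1   45. ] size px [13.1 32.2] mm/px 2.68 2.12109637260437
red [285.6 206.6] 273 [518.4 -23.1  47. ] size px [15. 21.] mm/px 2.68 90.0
white [228.  199.4] 69 [539.5 131.5  45. ] size px [8. 8.] mm/px 2.68 90.0
white [247.7 207.8] 176 [516.2  78.7  45. ] size px [ 8. 26.] mm/px 2.68 90.0
white [285.6 206.7] 29 [518.2 -23.1  45. ] size px [5. 5.] mm/px 2.68 90.0
white [324.2 209.6] 172 [ 509.4 -126.6   45. ] size px [32.  8.] mm/px 2.68 0.0
white [228.  214.2] 77 [499.4 131.6  45. ] size px [9. 9.] mm/px 2.68 90.0
scene red 300.6508456082924 211.56683033278776 [516.16021024 -24.09167054  47.        ]
```

View pics/crop1.png

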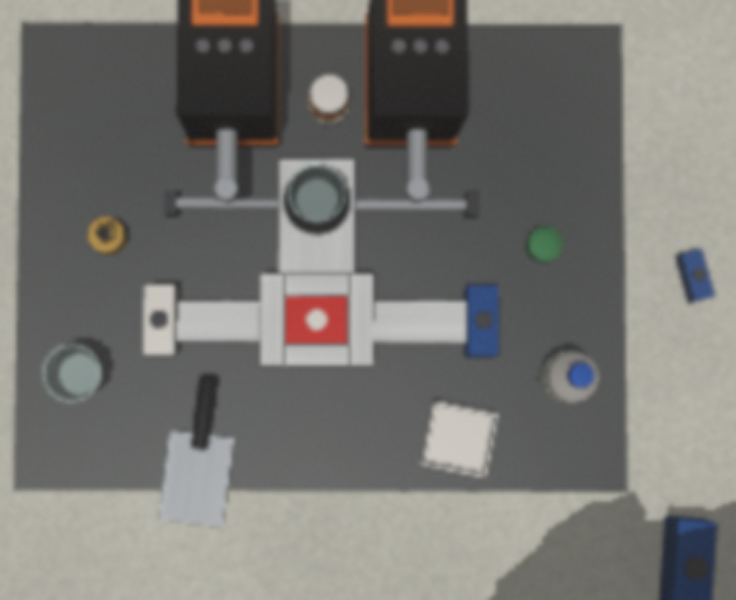

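The crop shows the blue block at (483,320) fixed on the rail end, 70 × 27 mm, matching the middle size. The loose ones to the right are smaller and larger, and lie off the rail. Stop to stop measures 317 mm (expected 320). The pad is at about (517,−23.5), so there are roughly 92 mm to travel toward −y. I'll move above the pad with fingers shut and yaw 0.

Emit:
{"method": "apply_moves", "body": {"steps": [-1,-0.389,0.0,0.462,-65.5,-1,-0.389,0.0,0.462,-65.5,-1,-0.389,0.0,0.462,-65.5,-1,-0.389,0.0,0.462,-65.5,-1,-0.389,0.0,0.462,-65.5,-1,-0.389,0.0,0.462,-65.5,-1,-0.389,0.0,0.462,-65.5,-1,-0.389,0.0,0.462,-65.5], "newtons": 40}}

```text
clock: 1.2
eef_pos: [474.0, -115.7, 231.4]
tool_rot: [-90.0, -0.0, -0.1]
wrist_force: [1.0, -1.5, -0.3]
opening: 0.1
```

Emit:
{"method": "apply_moves", "body": {"steps": [-1,0.043,0.0,0.092,0,-1,0.043,0.04,0.092,0,-1,0.043,0.08,0.092,0,-1,0.043,0.08,0.092,0,-1,0.043,0.08,0.092,0]}}

```text
clock: 1.82
eef_pos: [517.5, -24.2, 152.7]
tool_rot: [-90.0, -0.1, -0.1]
wrist_force: [1.1, -0.7, 0.4]
opening: -0.1
```

```bash
cat >> h.py <<'E'
def wonz(s,d,u,v,z):
    M=np.array(d['mount']); R=Rn.from_euler('xyz',s['tool_rot'],degrees=True).as_matrix()
    a=np.array([u-d['cx'],v-d['cy']])/np.array([d['fx'],d['fy']]); t=np.hypot(*a)
    c=np.array([*(a/t*np.sin(t)),np.cos(t)]) if t>0 else np.array([0,0,1.])
    o=R@M[:3,3]+s['eef_pos']; r=R@M[:3,:3]@c
    return o+r*(z-o[2])/r[2]
E
python3 - <<'E'
from h import *
s,d=shot('wrist','w1.png')
print(s['eef_pos'],s['tool_rot'],s['wrist_force'],np.round(d['mount'],2))
hs=cv2.cvtColor(d['color'],cv2.COLOR_RGB2HSV)
red=cv2.inRange(hs,(0,150,80),(6,255,255))|cv2.inRange(hs,(172,150,80),(180,255,255))
bl=cv2.inRange(hs,(105,120,40),(125,255,255))
for m,z,t in((red,47,'red'),(bl,45,'blue')):
    k,l,st,c=cv2.connectedComponentsWithStats(m)
    for i in range(1,k):
        if st[i,4]>150:
            p=np.argwhere(l==i)[:,::-1]; w=np.array([wonz(s,d,*q,z) for q in p[::max(1,len(p)//1500)]])
            print(t,np.round(c[i]),st[i,4],'mean',w.mean(0).round(1),'min',np.percentile(w,1,0).round(1),'max',np.percentile(w,99,0).round(1))
E
```

```text
[517.53223533 -24.15748199 152.67051421] [-8.99867223e+01 -5.59681500e-02 -1.02297032e-01] [ 1.13217695 -0.68063269  0.42218592] [[   1.      0.      0.     -1.54]
 [  -0.     -0.32    0.95 -143.  ]
 [   0.     -0.95   -0.32   83.42]
 [   0.      0.      0.      1.  ]]
red [274. 203.] 3387 mean [516.  -20.8  47. ] min [493.8 -51.2  47. ] max [538.3   7.4  47. ]
```

View pics/w1.png

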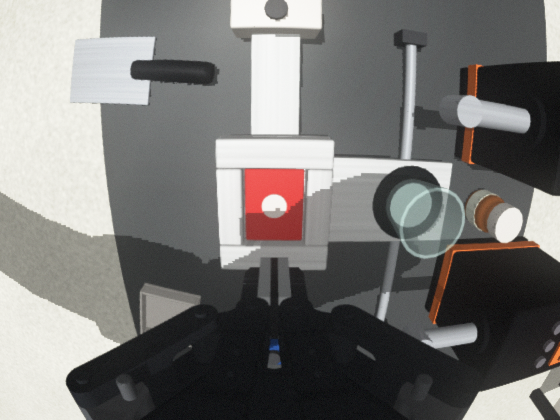

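The wrist view shows the red pad with its white dot at (274,207), the white stop at the top and the cup to the right, well clear. The pad is at about (516,−22), which agrees with the top and scene views, and the fingers are over it. Descending to just above the pad.

Emit:
{"method": "apply_moves", "body": {"steps": [-1,-0.001,0.045,0.001,0,-1,-0.001,0.08,0.001,0,-1,-0.001,0.1,0.001,0,-1,-0.001,0.1,0.001,0]}}

```text
clock: 2.38
eef_pos: [517.1, -23.8, 53.3]
tool_rot: [-90.0, -0.1, -0.2]
wrist_force: [-0.5, -0.2, 0.6]
opening: -0.3
```

Emit:
{"method": "apply_moves", "body": {"steps": [-1,0,0.003,0,0,-1,0,0.006,0,0,-1,0,0.008,0,0,-1,0,0.008,0,0]}}

```text
clock: 2.88
eef_pos: [517.6, -23.9, 46.0]
tool_rot: [-90.0, -0.2, -0.2]
wrist_force: [-1.0, -0.6, 10.1]
opening: -0.1
```

Emit:
{"method": "apply_moves", "body": {"steps": [-1,0,0.002,0,0,-1,0,0.004,0,0,-1,0,0.005,0,0,-1,0,0.005,0,0]}}

```text
clock: 3.38
eef_pos: [517.7, -23.9, 41.6]
tool_rot: [-90.0, -0.2, -0.2]
wrist_force: [-3.8, 0.3, 10.8]
opening: 0.0
```

Emit:
{"method": "apply_moves", "body": {"steps": [-1,0,0.001,0,0,-1,0,0.002,0,0,-1,0,0.002,0,0]}}

```text
clock: 3.75
eef_pos: [517.7, -24.0, 40.9]
tool_rot: [-90.1, -0.2, -0.2]
wrist_force: [-9.5, 0.4, 29.5]
opening: -0.1
```

Pad fully down (z 40.9, reaction rising past the spring force). Pushing toward −y now, keeping a light overtravel downward.

Emit:
{"method": "apply_moves", "body": {"steps": [-1,0,0.001,-0.004,0,-1,0,0.001,-0.008,0,-1,0,0.001,-0.012,0,-1,0,0.001,-0.016,0,-1,0,0.001,-0.02,0,-1,0,0.001,-0.024,0,-1,0,0.001,-0.028,0,-1,0,0.001,-0.032,0]}}

```text
clock: 4.75
eef_pos: [517.4, -56.0, 41.0]
tool_rot: [-90.1, -0.2, -0.2]
wrist_force: [-9.4, 0.4, 22.9]
opening: 0.1
```

Run:
```python
from h import *
s,d=shot('top')
print(s['eef_pos'],s['wrist_force'],s['ft_torque'])
s,e=shot('wrist','w2.png')
```

```text
[517.40969506 -56.03559335  40.95665141] [-9.43364676  0.41952342 22.90310197] [0.2589299  2.03488453 0.01020406]
```

View pics/w2.png

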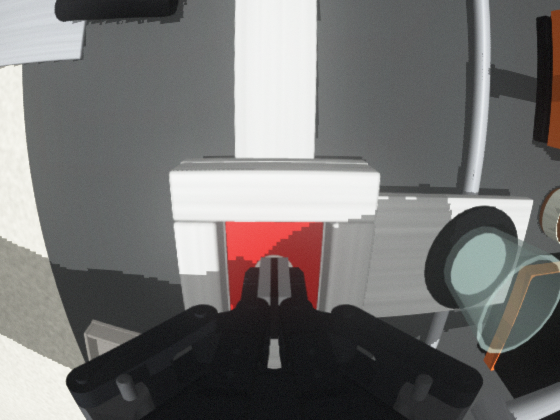

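The wrist view shows the fingertips still over the dot, near (275,260). The shuttle is travelling with the pad, brake free and side force near 0. Continuing.

Emit:
{"method": "apply_moves", "body": {"steps": [-1,0,0.001,-0.006,0,-1,0,0.001,-0.012,0,-1,0,0.001,-0.018,0,-1,0,0.001,-0.024,0,-1,0,0.001,-0.03,0,-1,0,0.001,-0.036,0,-1,0,0.001,-0.042,0,-1,0,0.001,-0.046,0]}}

```text
clock: 5.85
eef_pos: [516.9, -102.9, 41.0]
tool_rot: [-90.2, -0.2, -0.2]
wrist_force: [-8.6, 0.2, 21.1]
opening: -0.1
```

Emit:
{"method": "apply_moves", "body": {"steps": [-1,0,0.001,-0.003,0,-1,0,0.001,-0.006,0,-1,0,0.001,-0.009,0,-1,0,0.001,-0.012,0,-1,0,0.001,-0.012,0]}}

```text
clock: 6.48
eef_pos: [516.7, -115.5, 41.0]
tool_rot: [-90.2, -0.2, -0.3]
wrist_force: [-7.5, -0.5, 20.3]
opening: 0.2
```

Emit:
{"method": "apply_moves", "body": {"steps": [-1,0,0.001,-0.002,0,-1,0,0.001,-0.004,0,-1,0,0.001,-0.006,0,-1,0,0.001,-0.006,0]}}

```text
clock: 6.98
eef_pos: [517.2, -120.3, 41.0]
tool_rot: [-90.2, -0.3, -0.2]
wrist_force: [-4.6, 7.8, 17.5]
opening: 0.0
```

Emit:
{"method": "apply_moves", "body": {"steps": [-1,0,0.001,-0.003,0,-1,0,0.001,-0.006,0,-1,0,0.001,-0.006,0]}}

```text
clock: 7.35
eef_pos: [518.2, -125.2, 41.0]
tool_rot: [-90.1, -0.4, -0.2]
wrist_force: [-0.5, 6.7, 14.4]
opening: -0.3
```

Side force rose to about 7 N while the fingers slid on the pad. That is far over the 1–2 N needed to move the freed shuttle, so it is against the stop. I'll check by camera while the pad is still held down.

Run:
```python
from h import *
s,e=shot('scene')
cv2.imwrite('pics/s2.png',cv2.resize(e['color'][150:330,180:400,::-1],None,fx=3.2,fy=3.2,interpolation=cv2.INTER_CUBIC))
```

```text
(no output)
```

View pics/s2.png

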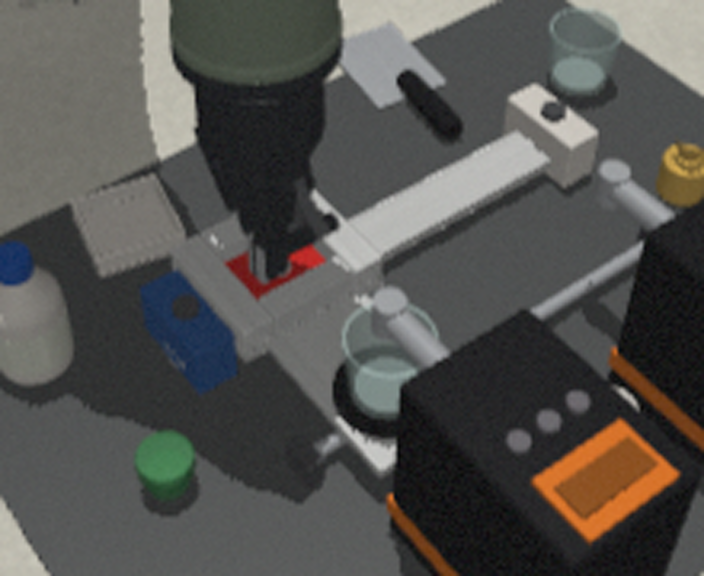

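The shuttle's end is flush against the blue stop (contact line near (215,310)) and the cup sits under the spout. I'll lift straight up with a slight bias toward the stop.

Emit:
{"method": "apply_moves", "body": {"steps": [-1,0,-0.003,-0.001,0,-1,0,-0.008,-0.001,0,-1,0,-0.015,-0.001,0,-1,0,-0.03,-0.001,0,-1,0,-0.07,-0.001,0,-1,0,-0.12,-0.001,0,-1,0,-0.18,-0.001,0,-1,0,-0.2,-0.001,0]}}

```text
clock: 8.4
eef_pos: [517.6, -125.8, 245.3]
tool_rot: [-90.2, -0.7, -0.2]
wrist_force: [-0.5, 0.1, -0.0]
opening: 0.2
```

Emit:
{"method": "apply_moves", "body": {"steps": [-1,-0.05,-0.03,-0.06,0,-1,-0.1,-0.03,-0.12,0,-1,-0.1,-0.03,-0.18,0,-1,-0.1,-0.03,-0.24,0,-1,-0.1,-0.03,-0.3,0,-1,-0.1,-0.03,-0.3,0,-1,-0.1,-0.03,-0.3,0]}}

```text
clock: 9.28
eef_pos: [415.7, -426.7, 275.5]
tool_rot: [-90.2, -0.7, -0.3]
wrist_force: [0.5, 0.9, -0.1]
opening: -0.3
```

Run:
```python
from h import *
s,d=shot('top'); print(s['eef_pos'],s['wrist_force'],s['clock'])
im=d['color']; cv2.imwrite('pics/t3.png',cv2.resize(im[90:310,170:440,::-1],(736,600),interpolation=cv2.INTER_CUBIC))
hs=cv2.cvtColor(im,cv2.COLOR_RGB2HSV)
red=cv2.inRange(hs,(0,150,60),(6,255,255))|cv2.inRange(hs,(172,150,60),(180,255,255))
for m,z in((red,47),(cv2.inRange(hs,(105,120,30),(125,255,255)),45)):
    k,l,st,c=cv2.connectedComponentsWithStats(m)
    for i in range(1,k):
        if st[i,4]>60 and 190<c[i][1]<225: print(c[i],st[i],onz(d,st[i,0]+st[i,2]/2-.5,st[i,1]+st[i,3]/2-.5,z).round(1),onz(d,*c[i],z).round(1))
```

```text
[ 415.65193937 -426.6951516   275.48439491] [ 0.535895    0.89961067 -0.05606914] 9.275
[321.01140684 206.45627376] [311 199  21  16 263] [ 517.8 -118.1   47. ] [ 517.9 -118.1   47. ]
[425.03614458 190.81927711] [421 183  10  16  83] [ 558.6 -400.3   45. ] [ 557.7 -399.    45. ]
[346.95628415 207.01639344] [343 195   9  25 183] [ 516.  -188.1   45. ] [ 515.9 -188.    45. ]
```

View pics/t3.png

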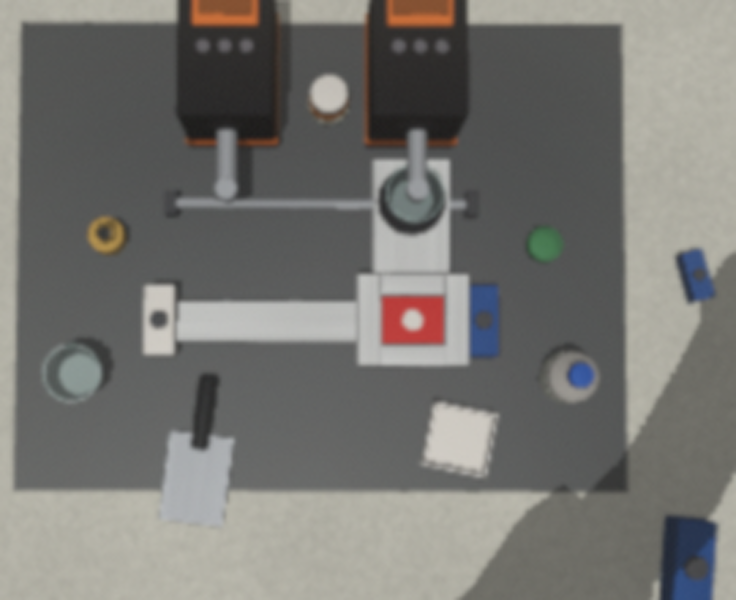

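The top view shows the shuttle (413,320) flush against the blue stop (484,320), with the pad-to-stop distance measuring 70.0 mm as required. The cup is under the spout, the bystanders are unmoved, and the arm is clear.

```bash
python3 -c "
from workcell import close_job; print(close_job())"
```

```text
the job is handed in; nothing more can be done
None
```

The shuttle with its glass cup is home against the blue stop, and the job was handed in at about 9.3 s of the 34 s allowed.

- **How it was done:** With the fingertips shut, I pressed the red pad fully down to z = 41 mm. I then moved it about 95 mm toward world −y, the end where the middle-sized blue stop sits on the rail. While the pad was down, friction between the fingertips and the pad carried the shuttle. The fingers never reached the well wall, so the wall was not used for pushing.
- **At the stop:** The side force rose to about 7 N as the fingers slid on the pad, far above the 1–2 N the freed shuttle needs. I lifted straight up and moved clear.
- **Last checks:** In the final top view the pad centre is 70.0 mm from the blue stop, as required. The cup is under the spout there. The bystanders look unmoved by eye, and the wrist force was under 1.1 N with the arm clear. The highest wrist force I read was about 31 N, against the 120 N limit.
- **Not measured:** I did not measure the pad's height after release, so that it sprang up is inferred from the lift and the final view. No check failed. The views agreed on the pad's position to about 3 mm.

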